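# Run the transfer slide to its end stop past the press-to-release lock

### The arm

A 6-joint arm with a two-finger parallel gripper is mounted at the origin on a cart in front of the work surface, level with it; the furniture and walls round the work are solid. World frame = base frame: x ahead of the robot, y to its left, z up, the work surface at z = 0. Lengths are in mm, angles in rad, forces in N, time in s.
With the tool pointing down it reaches from about 275 to 1000 mm from the base axis. Payload 8.4 kg.
Tool frame: the origin (TCP) lies between the finger pads; the fingertips stand 22 mm ahead of it and the grasp point (between the pads) lies 3 mm ahead of it; z points along the fingers, y is the line along which they close (so a half turn about z gives the same grasp; the last joint's range is limited). The gripper opens to 85 mm and grips with 20 to 120 N. Pads are 22 mm wide; open, the fingers measure 114 mm over their backs; the gripper's body (76 mm by 85 mm) begins 54 mm behind the grasp point. The pads swing forward as they close: fully open they stand 13 mm farther back than shut.
Start: joints at [-1.183, 0.353, 1.633, -0, 1.155, -0.002], TCP at [237.501, -578.119, 253.281] pointing down, gripper open.
Joint ranges: [-2.63, 2.63], [-0.92, 2.1], [0.06, 2.66], [-1.3, 4.44], [0, 2.69], [-3.02, 3.02]. Speed limits (rad/s): [2.22, 2.22, 2.79, 3.14, 3.14, 3.14].

### API

Orientations are given as [roll, pitch, yaw] about the fixed x, y, z axes, in that order (R = Rz(yaw) Ry(pitch) Rx(roll)).
In Python, from rig import r, grab_frame gives the robot as it stands.
- The arm moves only by the shell command python3 -m inch 'ROWS' [FORCE]. ROWS is JSON, a list of rows, each a list of 7 numbers: the turn, a rotation vector about the tool's x, y, z as a fraction of full scale, then the shift along the tool's x, y, z as a fraction of full scale, then the closure, from 0 (fully open) to 1 (shut). In form: [[rx, ry, rz, dx, dy, dz, fingers], ...]. A call has 1 to 8 rows; each row shifts and turns the commanded pose from where the row before left it, along the tool's axes as they then stand; what a row does not reach is not made up. Full scale, the value 1, is 2.5 cm for a shift and pi rad for a turn. A row lasts 1/12 s, in which the tool goes at most 41.7 mm and 7.16 degrees, less where a joint would pass 70% of its speed; a pose out of reach is approached as far as the arm can. A call with a number of a shift or a turn outside -1 to 1 is refused whole. A call with a gripper value outside its range is refused whole. The fingers move at their own pace and stop on an object; FORCE is the grip in N (left out, the last holds). Time passes only in rows, so rows that do not move let the fingers close. It gives the time, the measured TCP pose, the force, the opening and the grip force at its end, in the units of the state.
- r.sense(): the state, without advancing time (a new reading comes with each control period).
- grab_frame(name): name is "side" or "top"; returns a dict with "pixels" (420x560x3 uint8, red, green, blue), "z_map" (420x560 float32, mm along the optical axis (not along the pixel's ray), 0 where there is no reading), "vertical_fov" (degrees; the focal length in pixels is half the picture's height over the tangent of half this angle, whatever the lens; pixels are square), "cx", "cy" (the principal point, pixels), "cam_to_world" (4x4, takes a point from camera to world coordinates). Camera axes: x right, y down, z forward; pixel columns grow to the right and rows downward; lengths in mm; the calibration is good to about 2 mm. A picture is of the moment at which its call begins.
- r.sign_off(): hands the job in; it is judged then, once.
The state is a dict: "clock": time; "qpos": joint angles; "qvel": joint speeds; "joint_efforts": joint torques, N m; "eef_pos": TCP position; "tcp_rot": TCP orientation; "contact_force": force on the tool from outside, world axes, zero at the start; "wrist_torque": the same for the moment, N m; "opening": opening from 0.0 (shut) to 1.0 (fully open); "grasp_force": force on a finger pad.
Only numpy, scipy, OpenCV 4.12 (cv2) and the standard library are available. Lean on these libraries where they do the work, as an engineer would, in place of code of your own. Each camera call takes 0.05 s, during which the arm holds its last target. There are 200 camera calls.

### The job

Press the red lock button on the blue carriage with a fingertip and, keeping it down all the way, slide the carriage along its rails until it is fully up against the orange end stop; then let go so that the button comes up and locks it there. The black cam block just rides along in its nest: do not touch or lift it, leave the end stop where it is clamped, and disturb nothing else on the bench.

Things in the scene. Friction and masses are not known exactly. Their poses are not given: they have to be found in the camera images.
- slide_base: the transfer slide: grey aluminium base plate 150x370x10 mm with two steel rails, fixed to the bench. Origin: centre of its underside. Its y axis runs along the rails (roughly towards the robot's left), +y towards the orange end stop; its x axis points away from the robot. Place and angle vary.
- carriage (a joint): blue carriage plate 140 (across the rails) x 100 (along them) mm, top face 42 mm above the bench; m moved along the slide's +y from home (0, the home end); moves with about 1.2 N plus 6 N per m/s when unlocked; held by a friction brake when the button is up (pushing it by force then, with the brake on, scrapes the brake and is wrong)
- lock_button (a joint): red lock button in the carriage: m pressed down; about -0.001 to 0 up (brake on), 0.006 fully down, where it meets a solid stop. A spring resists with a force growing evenly to about 12 N when fully down and brings it up when let go. The brake holds about 20 N when up, about 8 N at 0.002, and is off from about 0.0045 on: press it fully down. It counts as held down from 0.003 on
- end_stop (a joint): orange end stop clamped on the rails, at a different place each time: m of its clamping place from the far end towards home. It is set and must not be shifted
- button_top (a point): centre of the red button's top face, 40 (across the rails) x 44 (along them) mm, 54 mm above the bench when up; moves with carriage and button. Two dark thumb ridges on the carriage stand 30 mm from it along the rails, before and behind, 8 mm higher than the raised button, 52 mm long. A fingertip on the button may push against a ridge or carry the carriage along by friction
- carriage_nose (a point): middle of the black pad on the carriage's leading end, 36 mm above the bench: the point that meets the end stop
- stop_face (a point): middle of the face of the orange end stop that the carriage's nose meets, 36 mm above the bench; the stop rises to 44 mm (its two screw heads to 48 mm). The distance from carriage_nose to stop_face is the travel to go (about 135 to 215 mm at the start)
- nest_floor (a point): centre of the floor of the white-lipped nest on the carriage, 42 mm above the bench, 68 mm from the button's centre on the side away from the robot; inside 38x56 mm, lips 7 mm high
- cam_center (a point): centre of the black cam block, 32 (across the rails) x 50 (along them) x 28 mm, that lies loose in the nest, its top 70 mm above the bench; z axis up
- bolt_a: silver M8 hex bolt standing on its head, 13x15x35 mm, close in front of the slide; leave it alone. Origin at the centre of its underside
- bearing: small steel ball bearing lying flat, 26 mm across, 8 mm high, close in front of the slide; leave it alone. Origin at the centre of its underside
- thread_lock: small red bottle with white cap, 25 mm across, 85 mm tall, standing close behind the slide (on the side away from the robot); leave it alone. Origin at the centre of its underside
- spanner: steel spanner, 174 mm long, 8 mm thick, lying on the left; leave it alone. Origin at the centre of its underside
- pulley: silver toothed pulley, 54 mm across, 26 mm high, on the right (the nearest one to the slide); leave it alone. Origin at the centre of its underside
There are look-alikes about, which are no part of the job. Leave any yellow look-alike of the part that bears cam_center alone.

How it is judged:
By the outcome, as a careful person would: the job done as asked, in the order asked, and still so for the second after the job is handed in, with the robot touching nothing.
It also fails if it takes over 40 s, if anything falls off the work surface, if the arm or the gripper's body presses on something with over 40 N, if the wrist force passes 120 N, or if a joint passes its speed limit or range.

## Working session

There is one attempt and no reset: what is moved stays moved. The work goes in short steps, Python scripts to look and compute and a shell command to move; the robot and the scene stay as the last step left them, time stands still between calls to the robot, and variables do not carry over. Pictures are saved under pics/ and viewed, at most 10 in all, crops included, and the job is handed in when it is done.

```bash
mkdir -p pics; ls; cat > h.py <<'E'
import numpy as np, cv2
from rig import r, grab_frame
def pts(f):
    h,w=f["z_map"].shape; fl=h/2/np.tan(np.radians(f["vertical_fov"])/2)
    v,u=np.mgrid[:h,:w]; z=f["z_map"]
    p=np.stack([(u-f["cx"])/fl*z,(v-f["cy"])/fl*z,z,np.ones_like(z)],-1)
    return (p@np.array(f["cam_to_world"]).T)[...,:3]
E
python3 - <<'E'
from h import *
for n in("top","side"):
    f=grab_frame(n); np.savez(f"{n}0.npz",p=pts(f),c=f["pixels"],z=f["z_map"])
    cv2.imwrite(f"pics/{n}0.png",f["pixels"][...,::-1]); print(n,np.round(f["cam_to_world"],2).tolist(),f["vertical_fov"])
print(r.sense())
E
```

```text
pics
top [[-0.05, -0.98, 0.2, 359.59], [-1.0, 0.05, -0.01, 14.48], [0.0, -0.2, -0.98, 1053.62], [0.0, 0.0, 0.0, 1.0]] 56.856056417420184
side [[-0.86, -0.23, 0.45, -12.36], [-0.5, 0.4, -0.77, 960.1], [-0.0, -0.89, -0.46, 651.48], [0.0, 0.0, 0.0, 1.0]] 51.94166059238423
{'clock': 0.1, 'qpos': array([-1.18338663e+00,  3.53611856e-01,  1.63404223e+00, -3.31949557e-07,
        1.15518266e+00, -2.39296477e-03]), 'qvel': array([-7.86455110e-05, -1.61995507e-03, -1.55875885e-03,  6.98922228e-04,
       -1.77956775e-04,  6.36916034e-04]), 'joint_efforts': array([ 3.65742817e-04, -6.06358051e+01, -3.42818606e+01,  4.19174046e-05,
        3.81557198e-03, -2.12440753e-06]), 'eef_pos': array([ 237.3619158 , -577.75623032,  252.62364193]), 'tcp_rot': array([-3.14034857e+00, -2.67353471e-06,  3.89802789e-01]), 'contact_force': array([-0.87817855,  0.35430938,  0.27055307]), 'wrist_torque': array([-0.03260497,  0.00548212, -0.0239102 ]), 'grasp_force': 0.0, 'opening': 0.9970348531314278}
```

View pics/top0.png

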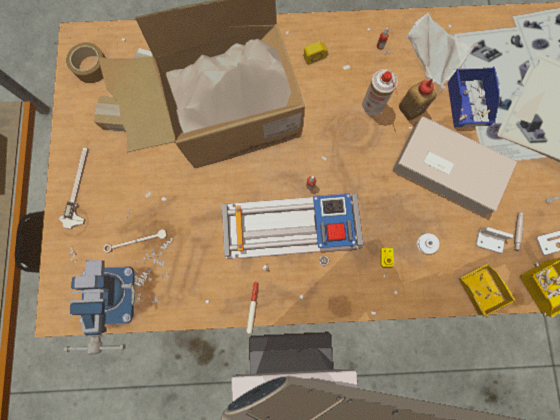

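View pics/side0.png

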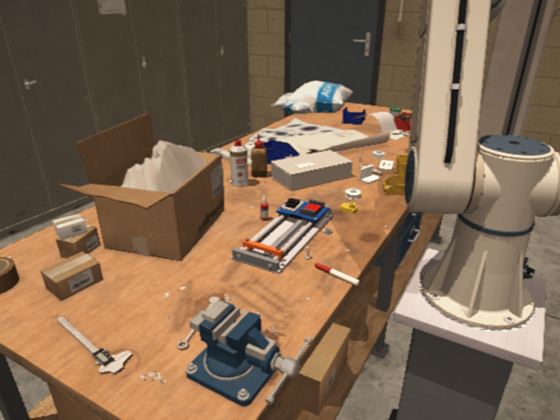

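The top view shows the blue carriage at about (337,222) with its red button at (336,232) and the cam at (333,207). The orange stop is at (239,229), the bottle at (311,182), the bolt and bearing at about (265,267) and (324,261), and the pulley at (428,243). Other red things are the bottle and the pen at (254,291). Only the red square inside the blue plate fits the button. The yellow look-alikes at (388,257) and (316,52) stay untouched.

```bash
cat > m.py <<'E'
from h import *
def measure(f=None,show=True):
    f=f or grab_frame("top"); P=pts(f); hsv=cv2.cvtColor(f["pixels"],cv2.COLOR_RGB2HSV); H,S,V=[hsv[...,i].astype(int) for i in range(3)]
    roi=np.zeros(H.shape,bool); roi[185:262,218:368]=1
    M={"red":roi&((H<6)|(H>172))&(S>150)&(V>90)&(P[...,2]>40),"orange":roi&(H>=7)&(H<20)&(S>180)&(P[...,2]>30),"blue":roi&(H>100)&(H<125)&(S>120)&(P[...,2]>33)&(P[...,2]<49)}
    out={}
    for k,m in M.items():
        m=cv2.morphologyEx(m.astype(np.uint8),cv2.MORPH_OPEN,np.ones((2,2)))>0
        p=P[m]
        if len(p)<8: print(k,len(p)); continue
        rc=cv2.minAreaRect(p[:,:2].astype(np.float32))
        print(k,len(p),"mean",p.mean(0).round(1),"zmed",np.median(p[:,2]).round(1),"rect",[np.round(a,2).tolist() if not np.isscalar(a) else round(a,2) for a in rc])
        out[k]=p
    return f,P,out
if __name__=="__main__":
    f,P,o=measure()
    c=cv2.resize(f["pixels"][175:285,210:375],None,fx=4.8,fy=4.8,interpolation=cv2.INTER_CUBIC); cv2.imwrite("pics/crop_a.png",c[...,::-1])
    for n,(u,v) in dict(cam=(333,207),rail1=(285,203),endL=(226,215),bolt=(265,267),bearing=(324,261),bottle=(311,181),lside=(230,254)).items(): print(n,P[v,u].round(1))
E
python3 m.py
```

```text
red 267 mean [ 498.  -129.7   57.8] zmed 55.1 rect [[448.75, -61.78], [53.78, 228.39], 36.21]
orange 108 mean [516.8 120.8  41.2] zmed 43.5 rect [[518.05, 122.03], [103.59, 9.17], 2.06]
blue 703 mean [ 526.1 -129.6   43.1] zmed 42.6 rect [[468.93, -103.27], [132.15, 292.94], 67.16]
cam [ 563.4 -123.7   69.2]
rail1 [592.5  -0.6  12.9]
endL [562.5 159.   33.6]
bolt [419.5  59.7  37.8]
bearing [430.2 -98.2   0.9]
bottle [637.4 -71.4  64.2]
lside [459.2 152.2  19.4]
```

View pics/crop_a.png

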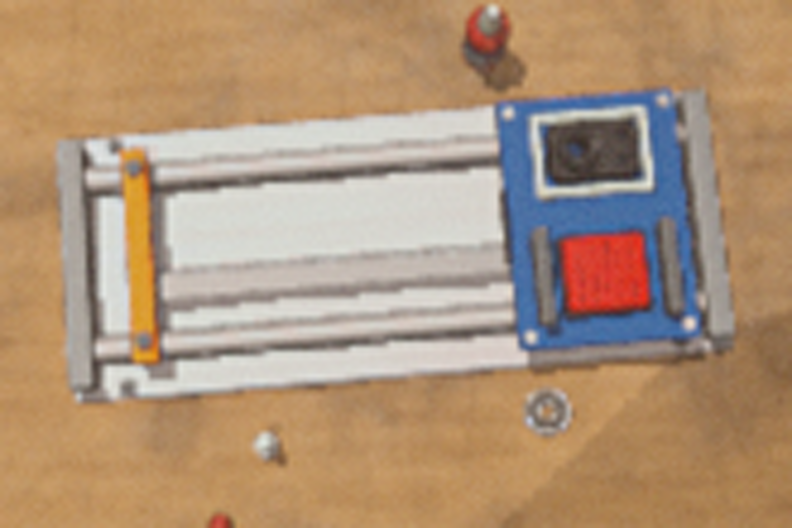

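The crop confirms the target: the red button between two grey ridges on the blue plate with the black cam. The button is at (336,232) in the full picture, and the orange bar with two screws at (239,229) is the stop. I'll now compute precise positions by casting rays onto the known heights.

```bash
cat > m2.py <<'E'
from h import *
def meas(save=None):
    f=grab_frame("top"); img=f["pixels"]; hsv=cv2.cvtColor(img,cv2.COLOR_RGB2HSV); H,S,V=[hsv[...,i].astype(int) for i in range(3)]
    T=np.array(f["cam_to_world"]); fl=210/np.tan(np.radians(f["vertical_fov"])/2)
    def ray(uv,z):
        uv=np.atleast_2d(uv).astype(float); d=np.c_[(uv[:,0]-f["cx"])/fl,(uv[:,1]-f["cy"])/fl,np.ones(len(uv))]@T[:3,:3].T
        return T[:3,3]+d*((z-T[2,3])/d[:,2])[:,None]
    roi=np.zeros(H.shape,bool); roi[192:262,218:368]=1
    M={"button":(roi&((H<6)|(H>172))&(S>150)&(V>90),54),"stop":(roi&(H>=9)&(H<22)&(S>190)&(V>150),44),"carr":(roi&(H>100)&(H<125)&(S>110),42)}
    out={}
    for k,(m,z) in M.items():
        n,l,st,c=cv2.connectedComponentsWithStats(m.astype(np.uint8)); i=1+st[1:,4].argmax()
        v,u=np.nonzero(l==i); p=ray(np.c_[u,v],z)[:,:2]
        rc=cv2.minAreaRect(p.astype(np.float32)); out[k]=rc
        print(k,len(u),"px",c[i].round(1),"mean",p.mean(0).round(1),"rect c",np.round(rc[0],1),"size",np.round(rc[1],1),"ang",round(rc[2],2))
    if save: cv2.imwrite(save,img[...,::-1])
    return f,ray,out
if __name__=="__main__":
    f,ray,o=meas()
    # depth check of base-plate edge / end blocks direction
    for n,uv in dict(railNear_L=(232,246.5),railNear_R=(316,242),railFar_L=(230,212),railFar_R=(312,206)).items(): print(n,ray(uv,30)[0].round(1))
    P=pts(f); print("btn z",np.median(P[226:238,330:342,2]),"carr z",np.median(P[219:222,325:345,2]))
E
python3 m2.py
```

```text
button 266 px [335.6 231.5] mean [ 501.4 -127.9] rect c [ 501.3 -127.7] size [44.4 39.4] ang 87.3
stop 128 px [239.  227.2] mean [526.3 123.9] rect c [524.  124.2] size [91.  11.2] ang 2.11
carr 789 px [334.2 221.8] mean [ 529.2 -127.7] rect c [ 532.9 -127.4] size [137.1  99. ] ang 1.85
railNear_L [477.7 145.1  30. ]
railNear_R [479.1 -77.3  30. ]
railFar_L [570.9 148.6  30. ]
railFar_R [577.  -72.8  30. ]
btn z 55.16651713838701 carr z 42.31533371163812
```

```bash
python3 -m inch '[[0,0,0.0377,0,0,0,1],[0,0,0.0377,0,0,0,1],[0,0,0.0377,0,0,0,1],[0,0,0,0.6,-0.95,0,1],[0,0,0,0.6,-0.95,0,1],[0,0,0,0.6,-0.95,0,1],[0,0,0,0.6,-0.95,0,1],[0,0,0,0.6,-0.95,0,1]]' 60; python3 -m inch '[[0,0,0,0.6,-0.95,0,1],[0,0,0,0.6,-0.95,0,1],[0,0,0,0.6,-0.95,0,1],[0,0,0,0.6,-0.95,0,1],[0,0,0,0.6,-0.95,0,1],[0,0,0,0.6,-0.95,0,1],[0,0,0,0.6,-0.95,0,1],[0,0,0,0,0,0,1]]'
```

```text
clock: 0.87
eef_pos: [308.7, -455.6, 253.1]
tcp_rot: [-3.141, 0.0, 0.034]
contact_force: [0.5, -0.3, 0.2]
opening: -0.002
grasp_force: 0.0
clock: 1.53
eef_pos: [409.1, -283.8, 253.3]
tcp_rot: [-3.14, -0.001, 0.037]
contact_force: [0.7, -0.0, -0.3]
opening: -0.004
grasp_force: 0.0
```

```bash
python3 -m inch '[[0,0,0,0.558,-0.873,0,1],[0,0,0,0.558,-0.873,0,1],[0,0,0,0.558,-0.873,0,1],[0,0,0,0.558,-0.873,0,1],[0,0,0,0.558,-0.873,0,1],[0,0,0,0.558,-0.873,0,1],[0,0,0,0.558,-0.873,0,1],[0,0,0,0,0,0,1]]'; python3 -m inch '[[0,0,0,0,0,0.9,1],[0,0,0,0,0,1,1],[0,0,0,0,0,1,1],[0,0,0,0,0,1,1],[0,0,0,0,0,1,1],[0,0,0,0,0,1,1],[0,0,0,0,0,0,1],[0,0,0,0,0,0,1]]'
python3 - <<'E'
from h import *
f=grab_frame("side"); P=f["pixels"]; cv2.imwrite("pics/s1.png",cv2.resize(P[150:270,230:390],None,fx=4.8,fy=4.8,interpolation=cv2.INTER_CUBIC)[...,::-1])
print(r.sense()["eef_pos"],r.sense()["contact_force"])
E
```

```text
clock: 2.2
eef_pos: [501.6, -128.5, 253.3]
tcp_rot: [-3.141, -0.001, 0.036]
contact_force: [-0.6, -1.0, -0.6]
opening: -0.004
grasp_force: 0.0
clock: 2.87
eef_pos: [498.8, -131.4, 105.1]
tcp_rot: [-3.141, 0.003, 0.034]
contact_force: [-0.4, -0.3, 0.3]
opening: 0.002
grasp_force: 0.0
[ 499.88023356 -131.59738842  106.28814872] [ 0.40518453 -0.35974708  0.37789768]
```

View pics/s1.png

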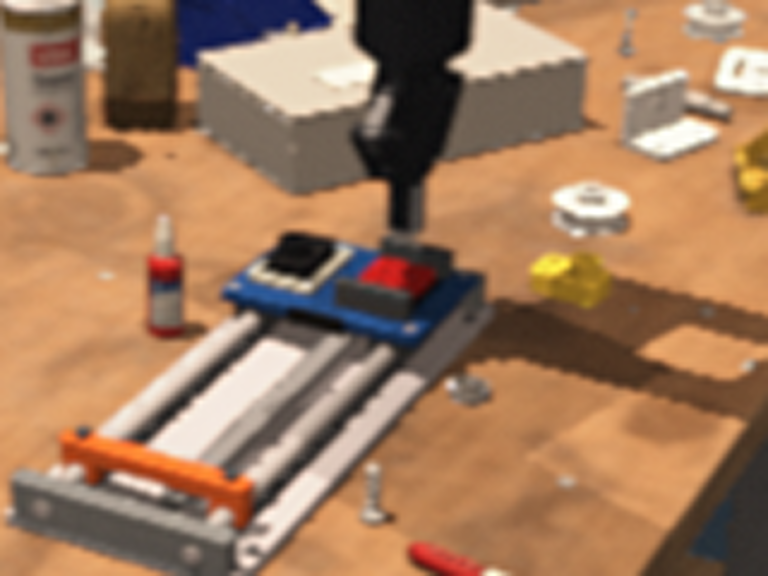

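The side crop shows the closed fingertip (about (405,230) in the crop) hanging just above the button, between the two ridges. I'll lower it towards the button.

```bash
python3 -m inch '[[0,0,0,0.06,-0.12,0,1],[0,0,0,0,0,0.4,1],[0,0,0,0,0,0.3,1],[0,0,0,0,0,0.3,1],[0,0,0,0,0,0.1,1],[0,0,0,0,0,0,1],[0,0,0,0,0,0,1]]'; python3 -m inch '[[0,0,0,0,0,0.08,1],[0,0,0,0,0,0.04,1],[0,0,0,0,0,0.04,1],[0,0,0,0,0,0,1],[0,0,0,0,0,0,1]]'
```

```text
clock: 3.5
eef_pos: [501.1, -127.9, 78.0]
tcp_rot: [-3.141, 0.001, 0.035]
contact_force: [1.3, 0.3, 0.2]
opening: 0.002
grasp_force: 0.0
clock: 3.92
eef_pos: [501.6, -128.1, 74.6]
tcp_rot: [3.141, -0.001, 0.034]
contact_force: [-0.9, -0.5, 4.5]
opening: 0.002
grasp_force: 2.0
```

```bash
python3 -m inch '[[0,0,0,0,0,0.06,1],[0,0,0,0,0,0.06,1],[0,0,0,0,0,0,1],[0,0,0,0,0,0,1]]';python3 -m inch '[[0,0,0,0,0,0.04,1],[0,0,0,0,0,0,1],[0,0,0,0,0,0,1]]'
```

```text
clock: 4.25
eef_pos: [501.6, -128.1, 71.8]
tcp_rot: [3.141, -0.001, 0.034]
contact_force: [-1.5, 0.5, 9.0]
opening: -0.002
grasp_force: 4.7
clock: 4.5
eef_pos: [501.7, -128.1, 71.0]
tcp_rot: [3.141, -0.001, 0.035]
contact_force: [-1.8, -0.2, 10.8]
opening: 0.002
grasp_force: 5.5
```

```bash
python3 -m inch '[[0,0,0,0,0,0.04,1],[0,0,0,0,0,0,1],[0,0,0,0,0,0,1]]';python3 -m inch '[[0,0,0,0,0,0.02,1],[0,0,0,0,0,0,1],[0,0,0,0,0,0,1]]'
```

```text
clock: 4.75
eef_pos: [501.7, -128.1, 70.1]
tcp_rot: [3.141, -0.001, 0.034]
contact_force: [-2.7, 0.4, 11.5]
opening: -0.007
grasp_force: 6.0
clock: 5.0
eef_pos: [501.7, -128.1, 69.9]
tcp_rot: [3.141, -0.001, 0.034]
contact_force: [-3.0, 0.7, 18.6]
opening: -0.004
grasp_force: 8.8
```

Button is on its solid stop at about 19 N. Next comes a gentle start to the slide, along tool −y.

```bash
python3 -m inch '[[0,0,0,0,-0.04,0.01,1],[0,0,0,0,-0.08,0,1],[0,0,0,0,-0.12,0,1],[0,0,0,0,-0.16,0,1],[0,0,0,0,-0.16,0,1],[0,0,0,0,-0.16,0,1]]'; python3 - <<'E'
from m2 import *
meas(); print(r.sense()["eef_pos"],r.sense()["contact_force"])
E
```

```text
clock: 5.5
eef_pos: [501.2, -110.3, 69.9]
tcp_rot: [3.141, -0.001, 0.035]
contact_force: [-4.0, -1.4, 20.6]
opening: 0.0
grasp_force: 10.2Traceback (most recent call last):
  File "<stdin>", line 2, in <module>
  File "m2.py", line 12, in meas
    n,l,st,c=cv2.connectedComponentsWithStats(m.astype(np.uint8)); i=1+st[1:,4].argmax()
                                                                       ~~~~~~~~~~~~~~~^^
ValueError: attempt to get argmax of an empty sequence
```

```bash
python3 -m inch '[[0,0,0,0,-0.2,0,1],[0,0,0,0,-0.2,0,1],[0,0,0,0,-0.2,0,1],[0,0,0,0,-0.2,0,1],[0,0,0,0,-0.2,0,1],[0,0,0,0,-0.2,0,1]]'; python3 - <<'E'
from h import *
f=grab_frame("side"); P=f["pixels"]; cv2.imwrite("pics/s2.png",cv2.resize(P[150:270,230:390],None,fx=4.8,fy=4.8,interpolation=cv2.INTER_CUBIC)[...,::-1])
print(r.sense()["eef_pos"],r.sense()["contact_force"])
E
```

```text
clock: 6.05
eef_pos: [500.1, -80.2, 69.9]
tcp_rot: [3.141, -0.001, 0.035]
contact_force: [-3.7, -2.0, 21.2]
opening: -0.001
grasp_force: 10.4
[500.07462124 -79.42958775  69.88008217] [-4.32216448  1.89119415 20.67506119]
```

View pics/s2.png

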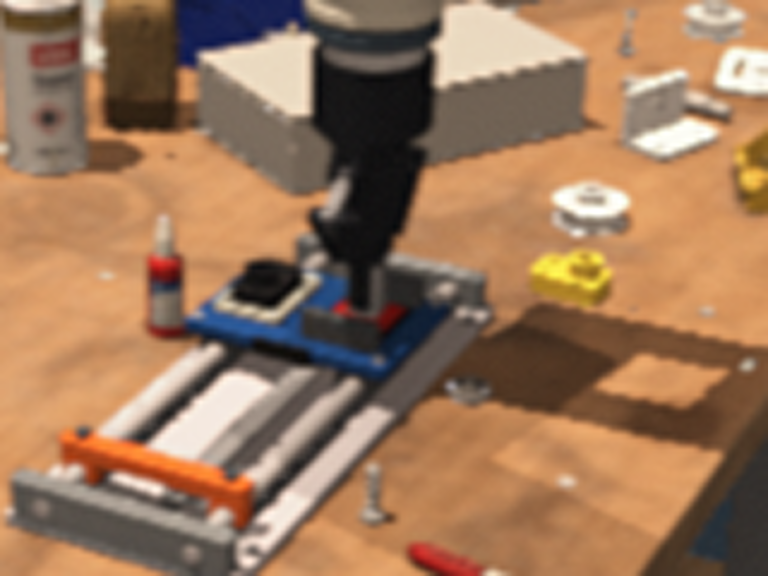

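The carriage has been carried along about 48 mm with the button down and the cam still in its nest. I'll keep going.

```bash
python3 -m inch '[[0,0,0,0,-0.1,0,1],[0,0,0,0,-0.2,0,1],[0,0,0,0,-0.2,0,1],[0,0,0,0,-0.2,0,1],[0,0,0,0,-0.2,0,1],[0,0,0,0,-0.2,0,1],[0,0,0,0,-0.2,0,1],[0,0,0,0,-0.2,0,1]]'; python3 -m inch '[[0,0,0,0,-0.2,0,1],[0,0,0,0,-0.2,0,1],[0,0,0,0,-0.2,0,1],[0,0,0,0,-0.2,0,1],[0,0,0,0,-0.2,0,1],[0,0,0,0,-0.2,0,1],[0,0,0,0,-0.2,0,1],[0,0,0,0,-0.2,0,1]]'; python3 -m inch '[[0,0,0,0,-0.2,0,1],[0,0,0,0,-0.2,0,1],[0,0,0,0,-0.16,0,1],[0,0,0,0,-0.12,0,1],[0,0,0,0,-0.08,0,1],[0,0,0,0,-0.04,0,1]]'; python3 - <<'E'
from h import *
f=grab_frame("side"); P=f["pixels"]; cv2.imwrite("pics/s3.png",cv2.resize(P[190:270,230:340],None,fx=7,fy=7,interpolation=cv2.INTER_CUBIC)[...,::-1])
print(r.sense()["eef_pos"],r.sense()["contact_force"])
E
```

```text
clock: 6.77
eef_pos: [498.8, -42.6, 69.9]
tcp_rot: [3.141, -0.001, 0.035]
contact_force: [-3.8, -1.7, 21.5]
opening: -0.0
grasp_force: 10.7
clock: 7.43
eef_pos: [497.5, -2.5, 69.9]
tcp_rot: [3.141, -0.001, 0.035]
contact_force: [-4.8, -1.7, 20.9]
opening: 0.001
grasp_force: 10.8
clock: 7.93
eef_pos: [496.7, 17.6, 69.9]
tcp_rot: [3.141, -0.001, 0.035]
contact_force: [-3.9, -1.5, 21.5]
opening: 0.004
grasp_force: 10.8
[496.7815666   17.66587978  69.88225936] [-4.33404316  1.29672371 21.77979139]
```

View pics/s3.png

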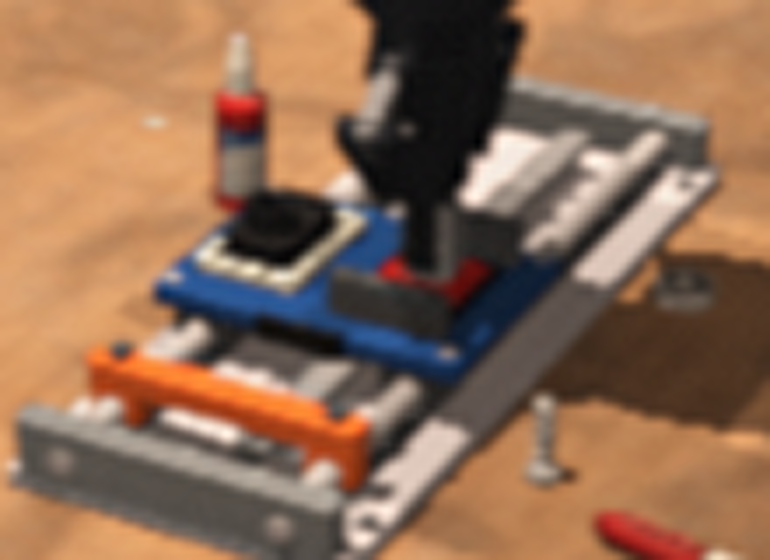

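The carriage is now close to the orange stop, with its nose at about (300,335) in the crop and a gap of around 40 mm. The cam is seated and the button is held. From here I go slower.

```bash
python3 -m inch '[[0,0,0,0,-0.1,0,1],[0,0,0,0,-0.14,0,1],[0,0,0,0,-0.16,0,1],[0,0,0,0,-0.16,0,1],[0,0,0,0,-0.16,0,1],[0,0,0,0,-0.12,0,1],[0,0,0,0,-0.1,0,1],[0,0,0,0,-0.08,0,1]]'; python3 -m inch '[[0,0,0,0,-0.06,0,1],[0,0,0,0,-0.06,0,1],[0,0,0,0,-0.06,0,1],[0,0,0,0,-0.06,0,1]]'; python3 - <<'E'
from m2 import *
f=grab_frame("top"); T=np.array(f["cam_to_world"]); P=pts(f); cv2.imwrite("pics/t4.png",cv2.resize(f["pixels"][180:280,215:365],None,fx=5,fy=5,interpolation=cv2.INTER_CUBIC)[...,::-1])
E
```

```text
clock: 8.65
eef_pos: [495.9, 43.1, 69.9]
tcp_rot: [3.141, -0.001, 0.035]
contact_force: [-3.9, -1.0, 22.4]
opening: 0.002
grasp_force: 10.8
clock: 8.98
eef_pos: [495.7, 48.9, 69.9]
tcp_rot: [3.141, -0.001, 0.035]
contact_force: [-4.6, -1.5, 21.7]
opening: -0.004
grasp_force: 10.8
```

View pics/t4.png

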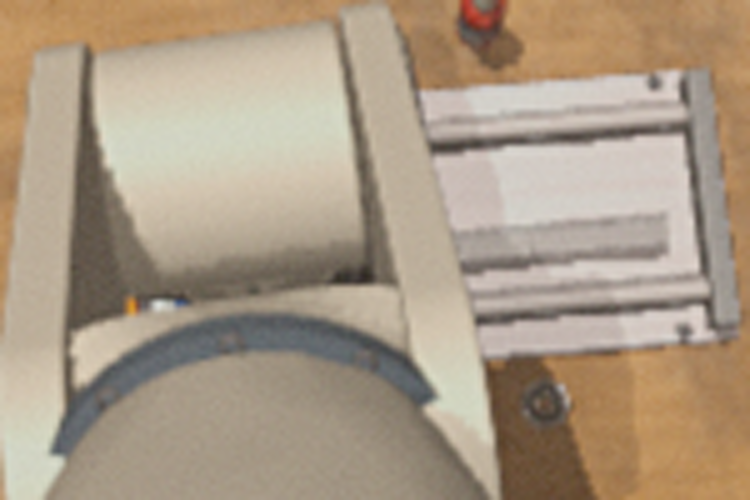

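The arm hides the stop from above; only a sliver of orange shows at (132,305). I'll go on in 1 mm steps and watch the y force.

```bash
for i in 1; do python3 -m inch '[[0,0,0,0,-0.04,0,1],[0,0,0,0,-0.04,0,1],[0,0,0,0,-0.04,0,1],[0,0,0,0,-0.04,0,1]]'; done; python3 -m inch '[[0,0,0,0,-0.04,0,1],[0,0,0,0,-0.04,0,1],[0,0,0,0,-0.04,0,1]]'; python3 - <<'E'
from h import *
f=grab_frame("side"); P=f["pixels"]; cv2.imwrite("pics/s5.png",cv2.resize(P[205:270,225:310],None,fx=8,fy=8,interpolation=cv2.INTER_CUBIC)[...,::-1])
E
```

```text
clock: 9.37
eef_pos: [495.6, 52.9, 69.9]
tcp_rot: [3.141, -0.001, 0.035]
contact_force: [-4.1, -1.3, 21.6]
opening: 0.001
grasp_force: 10.8
clock: 9.62
eef_pos: [495.5, 55.9, 69.9]
tcp_rot: [3.142, -0.001, 0.035]
contact_force: [-5.6, -1.4, 20.9]
opening: -0.0
grasp_force: 10.8
```

View pics/s5.png

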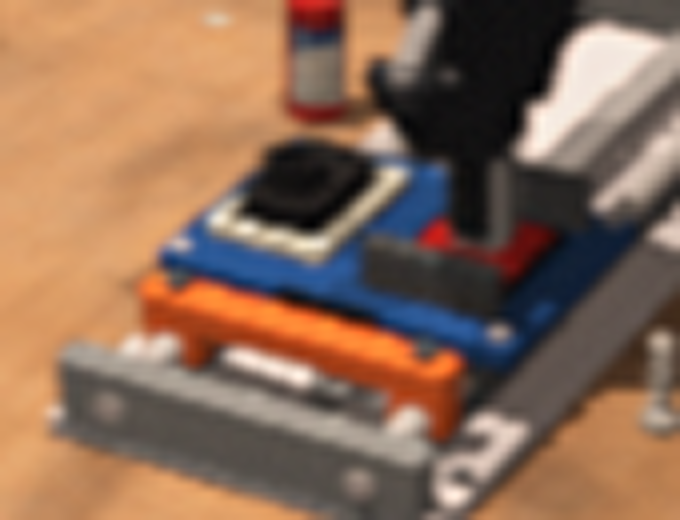

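The nose is nearly at the stop; only a thin dark strip remains at about (320,305). I'll continue in small steps.

```bash
python3 -m inch '[[0,0,0,0,-0.04,0,1],[0,0,0,0,-0.04,0,1]]';python3 -m inch '[[0,0,0,0,-0.04,0,1],[0,0,0,0,-0.04,0,1]]'
```

```text
clock: 9.83
eef_pos: [495.4, 57.9, 69.8]
tcp_rot: [3.142, -0.001, 0.035]
contact_force: [-4.2, -1.0, 20.6]
opening: 0.001
grasp_force: 10.8
clock: 10.0
eef_pos: [495.3, 59.9, 69.9]
tcp_rot: [3.142, -0.001, 0.035]
contact_force: [-3.7, -1.5, 21.0]
opening: 0.004
grasp_force: 10.8
```

```bash
python3 -m inch '[[0,0,0,0,-0.03,0,1],[0,0,0,0,-0.03,0,1]]'
```

```text
clock: 10.17
eef_pos: [495.3, 61.4, 69.9]
tcp_rot: [3.142, -0.001, 0.035]
contact_force: [-3.5, -1.9, 21.9]
opening: 0.001
grasp_force: 10.8
```

```bash
python3 -m inch '[[0,0,0,0,-0.03,0,1],[0,0,0,0,-0.03,0,1]]'
```

```text
clock: 10.33
eef_pos: [495.2, 62.9, 69.9]
tcp_rot: [3.142, -0.001, 0.035]
contact_force: [-4.5, -0.8, 20.8]
opening: 0.0
grasp_force: 10.8
```

```bash
python3 -m inch '[[0,0,0,0,-0.03,0,1],[0,0,0,0,-0.03,0,1]]'
```

```text
clock: 10.5
eef_pos: [495.1, 64.4, 69.9]
tcp_rot: [3.142, -0.001, 0.035]
contact_force: [-5.0, -1.2, 21.6]
opening: 0.001
grasp_force: 10.8
```

```bash
python3 -m inch '[[0,0,0,0,-0.03,0,1],[0,0,0,0,-0.03,0,1]]'
```

```text
clock: 10.67
eef_pos: [495.1, 65.9, 69.9]
tcp_rot: [3.142, -0.001, 0.035]
contact_force: [-3.5, -1.2, 21.4]
opening: 0.001
grasp_force: 10.8
```

```bash
python3 -m inch '[[0,0,0,0,-0.03,0,1],[0,0,0,0,-0.03,0,1]]'
```

```text
clock: 10.83
eef_pos: [495.0, 66.7, 69.9]
tcp_rot: [3.14, -0.001, 0.036]
contact_force: [-3.2, -11.8, 22.3]
opening: -0.002
grasp_force: 11.1
```

Contact with the stop shows as a rise to about −12 N in y. I'll take a quick look from the side, ease the push slightly and lift straight up.

```bash
python3 -m inch '[[0,0,0,0,0.012,0,1],[0,0,0,0,0,0,1],[0,0,0,0,0,0,1]]'; python3 - <<'E'
from h import *
f=grab_frame("side"); P=f["pixels"]; cv2.imwrite("pics/s6.png",cv2.resize(P[205:270,225:310],None,fx=8,fy=8,interpolation=cv2.INTER_CUBIC)[...,::-1])
E
```

```text
clock: 11.08
eef_pos: [495.1, 66.4, 69.9]
tcp_rot: [3.141, -0.001, 0.035]
contact_force: [-3.8, -6.6, 21.5]
opening: 0.003
grasp_force: 10.9
```

View pics/s6.png

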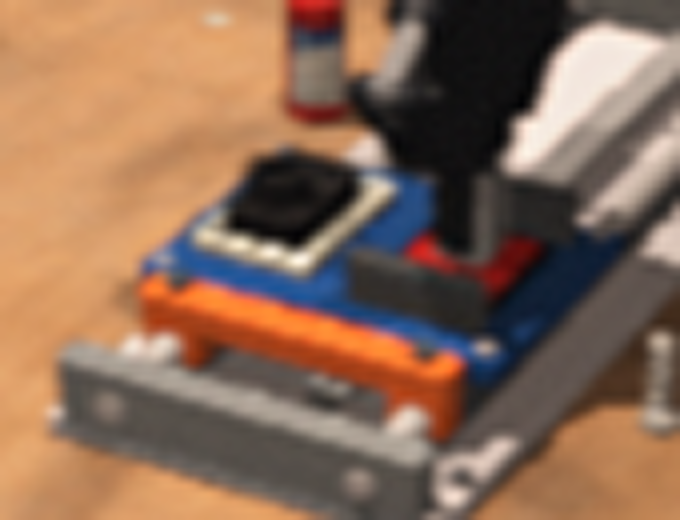

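The carriage is against the stop with no gap visible, and the stop's pixels are unchanged. I'll lift straight up.

```bash
python3 -m inch '[[0,0,0,0,0,-0.04,1],[0,0,0,0,0,-0.06,1],[0,0,0,0,0,-0.08,1],[0,0,0,0,0,-0.1,1],[0,0,0,0,0,-0.2,1],[0,0,0,0,0,-0.5,1],[0,0,0,0,0,-1,1],[0,0,0,0,0,-1,1]]'; python3 -m inch '[[0,0,0,0,0,-1,1],[0,0,0,0,0,-1,1],[0,0,0,0,0,-1,1],[0,0,0,0.5,1,0,1],[0,0,0,0.5,1,0,1],[0,0,0,0,1,0,1],[0,0,0,0,1,0,1],[0,0,0,0,1,0,1]]'; python3 -m inch '[[0,0,0,0,1,0,1],[0,0,0,0,1,0,1],[0,0,0,0,1,0,1],[0,0,0,0,1,0,1],[0,0,0,0,1,0,1],[0,0,0,0,1,0,1],[0,0,0,0,1,0,1],[0,0,0,0,1,0,1]]';python3 -m inch '[[0,0,0,0,1,0,1],[0,0,0,0,1,0,1],[0,0,0,0,1,0,1],[0,0,0,0,1,0,1],[0,0,0,0,0,0,1],[0,0,0,0,0,0,1]]'; python3 - <<'E'
from m2 import *
f,ray,o=meas()
P=pts(f); c=cv2.resize(f["pixels"][175:285,210:375],None,fx=4.8,fy=4.8,interpolation=cv2.INTER_CUBIC); cv2.imwrite("pics/t7.png",c[...,::-1])
E
```

```text
clock: 11.8
eef_pos: [493.4, 67.1, 143.0]
tcp_rot: [3.142, 0.003, 0.035]
contact_force: [-0.2, -0.1, 0.6]
opening: -0.001
grasp_force: 0.0
clock: 12.47
eef_pos: [523.5, -57.9, 217.9]
tcp_rot: [-3.141, 0.001, 0.035]
contact_force: [1.2, 0.7, 0.5]
opening: -0.0
grasp_force: 0.0
clock: 13.13
eef_pos: [530.3, -257.8, 217.9]
tcp_rot: [-3.141, 0.001, 0.034]
contact_force: [1.3, -0.5, 0.3]
opening: 0.0
grasp_force: 0.0
clock: 13.63
eef_pos: [533.7, -357.4, 217.5]
tcp_rot: [-3.141, 0.001, 0.033]
contact_force: [0.1, 0.3, -0.5]
opening: 0.001
grasp_force: 0.0
button 262 px [261.4 237.4] mean [494.9  65.5] rect c [494.8  65.3] size [44.2 39.3] ang 87.71
stop 152 px [239.1 229. ] mean [521.4 123.7] rect c [518.9 124. ] size [106.2  11.4] ang 2.0
carr 798 px [261.6 227.5] mean [523.   64.5] rect c [526.6  66.5] size [136.3  97.8] ang 2.13
```

View pics/t7.png

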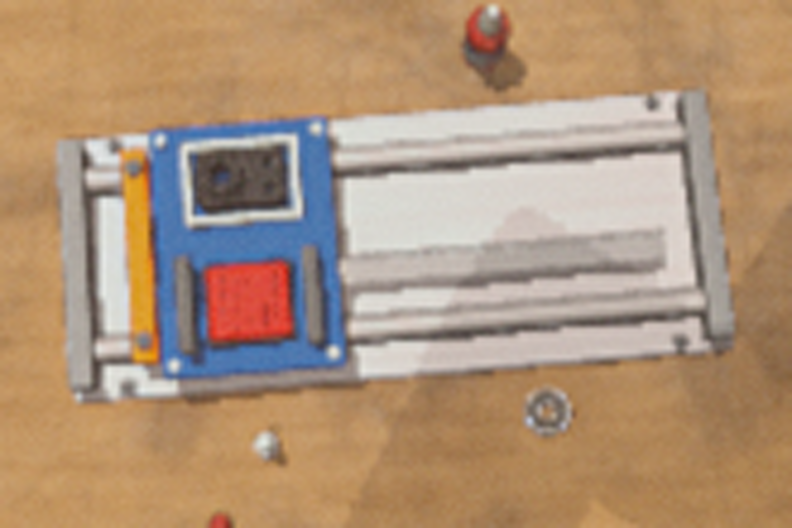

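The carriage is flush against the orange stop at (140,255) in the crop. The stop has not moved (y 124.0, was 124.2), the cam is seated, and the small parts are where they were. I'm handing the job in.

```bash
python3 -c "
from rig import r
print(r.sign_off())"
```

```text
the job is handed in; nothing more can be done
None
```

I slid the carriage about 195 mm to the orange end stop with the button held fully down, then let go to lock it. The stop and small parts beside the slide stayed put, the cam stayed in its nest, and the job is handed in at about 14 s.

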